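Unstack the bamboo stick bundles into their packing trays

ROBOT

A 7-joint arm with a two-finger parallel gripper is mounted at the origin on the work surface. World frame = base frame: x ahead of the robot, y to its left, z up, the work surface at z = 0. Lengths are in m, angles in degrees, forces in N, time in s.
With the tool pointing down it reaches from about 0.425 to 0.875 m from the base axis. Payload 4.7 kg.
Tool frame: the origin (TCP) lies at the very end of the fingers, on their centre line; the grasp point (between the pads) lies 19 mm behind it; z points along the fingers, y is the direction in which the jaws open and shut (so a half turn about z gives the same grasp; the last joint's range is limited). The gripper opens to 87 mm and grips with 3 to 60 N. Pads are 19 mm wide; open, the fingers measure 117 mm over their backs; the gripper's body (75 mm by 190 mm) begins 51 mm behind the grasp point.
Start: joints at [-62.332, 18.392, -4.016, 83.108, 1.295, 78.541, -3.26], TCP at [0.294, 0.58, 0.223] pointing down, gripper open.
Joint ranges: [-163.93, 163.93], [-17.29, 119.83], [-79.2, 71.16], [3.27, 140.29], [-89.18, 269.18], [5.43, 117.66], [-154.24, 154.24]. Speed limits (degrees/s): [147.25, 147.25, 180, 180, 180, 180, 180].

INTERFACE

Orientations are given as [roll, pitch, yaw] about the fixed x, y, z axes, in that order (R = Rz(yaw) Ry(pitch) Rx(roll)).
In Python, from cell import * gives the robot as it stands.
- The arm moves only by the tool drive_tool, never from a script. Its argument "moves" is text: rows parted by semicolons, each of 5 numbers parted by spaces: the shift along the tool's x, y, z in m, then the turn about the tool's z in degrees, then the gripper's target within -1 to 1 (fully open at 1, half-way at 0, shut at -1). In form: x y z yaw fingers; .... A call has exactly 8 rows; each row is the pose to reach, as a shift and turn from the pose commanded when the call began, along the tool's axes at that moment; what a row does not reach only later rows make up. A row lasts 1/10 s, in which the tool goes at most 50 mm and 8.59 degrees, less where a joint would pass 70% of its speed; a pose out of reach is approached as far as the arm can. A call with a gripper value outside its range is refused whole. The fingers move at their own pace and stop on an object; "grip_force" is the grip in N (left out, the last holds). Time passes only in rows, so rows that repeat a pose let the fingers close, or fill a call up. It gives the time, the measured TCP pose, the force and the opening at its end, in the units of the state.
- get_obs(): the state, without advancing time (a new reading comes with each control period).
- read_camera(name): name is "side" or "top"; returns (picture, depth): 384x512x3 uint8, red, green, blue; 384x512 float32, m along the optical axis (not along the pixel's ray), 0 where there is no reading.
- calibration(name): a dict with "intrinsics" (3x3 intrinsics, pixels), "cam_to_world" (4x4, takes a point from camera to world coordinates). Camera axes: x right, y up, looking along -z (the intrinsics and any distortion apply to the point x, -y, -z); pixel columns grow to the right and rows downward; lengths in m; the calibration is good to about 2 mm. A picture is of the moment at which its call begins. calibration takes no time and is no camera call.
- sign_off(): hands the job in, once; it reports no verdict.
Trained networks look in the newest picture that a camera, given by its name, has taken for a name from the list of things; names that differ only in an ending like _2 or _b are one class to them, and where a whole thing is asked for, a point or a joint stands for the part that bears it (a point fixed in the world has none). Each returns a list of dicts, best first, with "conf" (0 to 1); they miss things now and then, are a little off and sometimes report something else, mostly with a low value. They report only what shows in the picture. A call takes as long as a camera call. They do not tell look-alikes from the thing itself.
- search_frame(camera, name): "uv" ([column, row] in pixels, amid what is visible of it).
- pinpoint(camera, name): "uv" ([column, row] in pixels: a listed point, or the origin of a listed thing).
The state is a dict: "time_s": time; "qpos": joint angles; "joint_velocities": joint speeds; "effort": joint torques, N m; "tool_pos": TCP position; "tool_rot": TCP orientation; "force": force on the tool from outside, world axes, zero at the start; "wrist_torque": the same for the moment, N m; "grip_width": finger opening in m.
Only numpy, scipy, OpenCV 4.12 (cv2) and the standard library are available. Lean on these libraries where they do the work, as an engineer would, in place of code of your own. Each camera call takes 0.05 s, during which the arm holds its last target. There are 200 camera calls.

TASK

Take the stack of four banded stick bundles apart from the top down, one bundle at a time, and lay each flat inside the cardboard tray made for its size: the shortest bundle in the smallest tray, and so on up to the longest in the largest. Leave the cup of picks and the paste jar standing where they are.

Things in the scene. Friction and masses are not known exactly. Their poses are not given: they have to be found in the camera images.
- bundle_180_centre (a point): centre (half-way up) of the banded bundle of plain bamboo sticks 180 mm long, 64 mm wide, 32 mm high, the bottom one of the stack at the start; a firm rigid block with two paper bands, about 192 g. Its x axis runs along the sticks, z up; it is the same either way round. It lies on a fixed wooden board 12 mm thick, 200 x 90 mm.
- bundle_150_centre (a point): centre (half-way up) of the banded bundle of plain bamboo sticks 150 mm long, 56 mm wide, 32 mm high, second from the bottom at the start; a firm rigid block with two paper bands, about 140 g. Its x axis runs along the sticks, z up; it is the same either way round.
- bundle_120_centre (a point): centre (half-way up) of the banded bundle of plain bamboo sticks 120 mm long, 48 mm wide, 32 mm high, third from the bottom at the start; a firm rigid block with two paper bands, about 96 g. Its x axis runs along the sticks, z up; it is the same either way round.
- bundle_90_centre (a point): centre (half-way up) of the banded bundle of plain bamboo sticks 90 mm long, 40 mm wide, 32 mm high, the top one of the stack at the start; a firm rigid block with two paper bands, about 60 g. Its x axis runs along the sticks, z up; it is the same either way round. The bundles lie nearly parallel, each up to about 6 mm off-centre on the next.
- tray_180_floor (a point): centre of the inner floor (4 mm above the table) of the fixed shallow white-floored cardboard tray for the 180 mm bundle: inside 200 x 84 mm, walls 4 mm thick, rim 12 mm above the table, a 64 mm wide finger gap down to the floor in the middle of each long side. x axis along its length, z up; each tray leaves 10 mm all round its own bundle.
- tray_150_floor (a point): centre of the inner floor (4 mm above the table) of the fixed shallow white-floored cardboard tray for the 150 mm bundle: inside 170 x 76 mm, walls 4 mm thick, rim 12 mm above the table, a 64 mm wide finger gap down to the floor in the middle of each long side. x axis along its length, z up; each tray leaves 10 mm all round its own bundle.
- tray_120_floor (a point): centre of the inner floor (4 mm above the table) of the fixed shallow white-floored cardboard tray for the 120 mm bundle: inside 140 x 68 mm, walls 4 mm thick, rim 12 mm above the table, a 64 mm wide finger gap down to the floor in the middle of each long side. x axis along its length, z up; each tray leaves 10 mm all round its own bundle.
- tray_90_floor (a point): centre of the inner floor (4 mm above the table) of the fixed shallow white-floored cardboard tray for the 90 mm bundle: inside 110 x 60 mm, walls 4 mm thick, rim 12 mm above the table, a 64 mm wide finger gap down to the floor in the middle of each long side. x axis along its length, z up; each tray leaves 10 mm all round its own bundle.
- pick_cup_centre (a point): point 35 mm above the underside, on the axis, of a round white ceramic cup 52 mm across and 70 mm tall, full of thin picks that reach 111 mm above the table; loose, only a bystander
- paste_jar_centre (a point): centre (35 mm up) of a closed round paste jar 52 mm across and 70 mm tall; loose, only a bystander
Not all that is in view belongs to the job. What is shaped like the part that bears tray_120_floor but blue is not meant.

How it is judged (in metres and radians):
On the way, in this order (a step that is already met when the one before it is completed fails the run):
1. the 90 mm bundle lies flat in its own tray (horizontal distance between bundle_90_centre and tray_90_floor below 0.018 m and z of bundle_90_centre in the frame of tray_90_floor below 0.02 m and angle between bundle_90_centre's own z axis and vertical below 0.06 rad), for 0.2 s.
2. the 120 mm bundle lies flat in its own tray (horizontal distance between bundle_120_centre and tray_120_floor below 0.018 m and z of bundle_120_centre in the frame of tray_120_floor below 0.02 m and angle between bundle_120_centre's own z axis and vertical below 0.06 rad), for 0.2 s.
3. the 150 mm bundle lies flat in its own tray (horizontal distance between bundle_150_centre and tray_150_floor below 0.018 m and z of bundle_150_centre in the frame of tray_150_floor below 0.02 m and angle between bundle_150_centre's own z axis and vertical below 0.06 rad), for 0.2 s.
4. the 180 mm bundle lies flat in its own tray (horizontal distance between bundle_180_centre and tray_180_floor below 0.018 m and z of bundle_180_centre in the frame of tray_180_floor below 0.02 m and angle between bundle_180_centre's own z axis and vertical below 0.06 rad), for 0.2 s.
At the end, for the whole second after the job is handed in: Each of the four bundles lies flat and at rest on the floor of the tray of its own size: centre within 18 mm of the tray's centre seen from above, centre less than 20 mm above the tray floor, tilted less than 0.06 rad (all of step 1 and all of step 2 and all of step 3 and all of step 4 and linear speed of each of bundle_180, bundle_150, bundle_120, bundle_90 below 0.02 m/s); the robot touches nothing.
It fails at once if the cup of picks is shoved aside or knocked over (distance of pick_cup_centre from where it was at the start of the episode above 0.03 m or angle between pick_cup_centre's own z axis and vertical above 0.5 rad).
It fails at once if the paste jar is shoved aside or knocked over (distance of paste_jar_centre from where it was at the start of the episode above 0.03 m or angle between paste_jar_centre's own z axis and vertical above 0.5 rad).
It also fails if it takes over 120 s, if anything falls off the work surface, if the arm or the gripper's body presses on something with over 40 N, if the wrist force passes 120 N, or if a joint passes its speed limit or range.

## Working session

There is one attempt and no reset: what is moved stays moved. The work goes in short steps, Python scripts to look and compute and a tool call to move; the robot and the scene stay as the last step left them, time stands still between calls to the robot, and variables do not carry over. Pictures are saved under pics/ and viewed, about 12 in all and at most 16, crops included, and the job is handed in when it is done.

Besides the shell and the picture viewer there is one more tool, called as name(argument=value, ...) on one line, values as JSON. drive_tool: Moves the arm, as the interface text tells. Its arguments: {"type":"object","properties":{"moves":{"type":"string"},"grip_force":{"type":"number"}},"required":["moves"]}

```bash
mkdir -p pics; ls
cat > h.py <<'E'
from cell import *
import numpy as np, cv2
def world(cam,uv,depth=None,z=None):
    c=calibration(cam);K=np.array(c["intrinsics"]);T=np.array(c["cam_to_world"])
    r=np.linalg.inv(K)@[uv[0],uv[1],1.]; r=np.array([r[0],-r[1],-r[2]])
    d=T[:3,:3]@r;o=T[:3,3]
    return o+d*(depth if z is None else (z-o[2])/d[2])
def save(n,im): cv2.imwrite("pics/"+n,im[:,:,::-1])
E
python3 - <<'E'
from h import *
print(get_obs())
for c in("side","top"):
    p,d=read_camera(c); np.savez(c+"0.npz",p=p,d=d); save(c+"0.png",p); k=calibration(c);print(c,k)
    for n in ["bundle_90_centre","tray_90_floor","tray_120_floor","tray_150_floor","tray_180_floor","pick_cup_centre","paste_jar_centre"]:
        print(n,[(np.round(r["uv"]),round(r["conf"],2)) for r in pinpoint(c,n)][:4])
E
```

```text
pics
{'time_s': 0.0, 'qpos': array([-62.33374567,  18.43936   ,  -4.0145301 ,  83.17303378,
         1.29585655,  78.54081573,  -3.25944038]), 'joint_velocities': array([-0.00334416, -0.005423  , -0.0486732 ,  0.08091274,  0.11648157,
        0.01347103,  0.06111687]), 'effort': array([ 1.76070921e-04, -4.91286206e+01, -4.04068977e-01, -3.12524056e+01,
       -6.39024074e-02,  4.38190112e-02,  1.87051978e-04]), 'tool_pos': array([0.29347775, 0.5793707 , 0.22147434]), 'tool_rot': array([-1.79892074e+02,  6.81636045e-03,  1.53143241e+02]), 'force': array([ 0.16926463,  0.01709372, -0.48596821]), 'wrist_torque': array([ 0.00193413, -0.04083661,  0.0392586 ]), 'grip_width': 0.08698467945661702}
side {'intrinsics': array([[391.02097265,   0.        , 259.95577294],
       [  0.        , 391.02097265, 182.26546978],
       [  0.        ,   0.        ,   1.        ]]), 'cam_to_world': array([[ 0.81270551,  0.36463532, -0.45447864, -0.14995397],
       [-0.58242751,  0.53108679, -0.61540638, -0.78551357],
       [ 0.01696871,  0.76484502,  0.64399081,  0.94230322],
       [ 0.        ,  0.  
[... 680 characters left out ...]
661e-01],
       [-9.98434695e-01, -5.42370053e-02,  1.36567597e-02,
         1.53732336e-02],
       [-6.11642239e-05,  2.45234805e-01,  9.69463711e-01,
         9.96706206e-01],
       [ 0.00000000e+00,  0.00000000e+00,  0.00000000e+00,
         1.00000000e+00]])}
bundle_90_centre [(array([266., 108.]), 0.88), (array([269., 114.]), 0.57)]
tray_90_floor [(array([127., 177.]), 0.64)]
tray_120_floor [(array([136., 297.]), 0.61), (array([223., 206.]), 0.55)]
tray_150_floor [(array([316., 199.]), 0.87)]
tray_180_floor [(array([400., 174.]), 0.96)]
pick_cup_centre [(array([191., 149.]), 0.9), (array([315., 196.]), 0.41), (array([126., 177.]), 0.26)]
paste_jar_centre [(array([331., 138.]), 0.75)]
```

Run:
```python
import cv2
p=cv2.imread("pics/top0.png"); cv2.imwrite("pics/top0b.png",cv2.resize(p,(800,600),interpolation=cv2.INTER_CUBIC))
```

```text
(no output)
```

View pics/top0b.png

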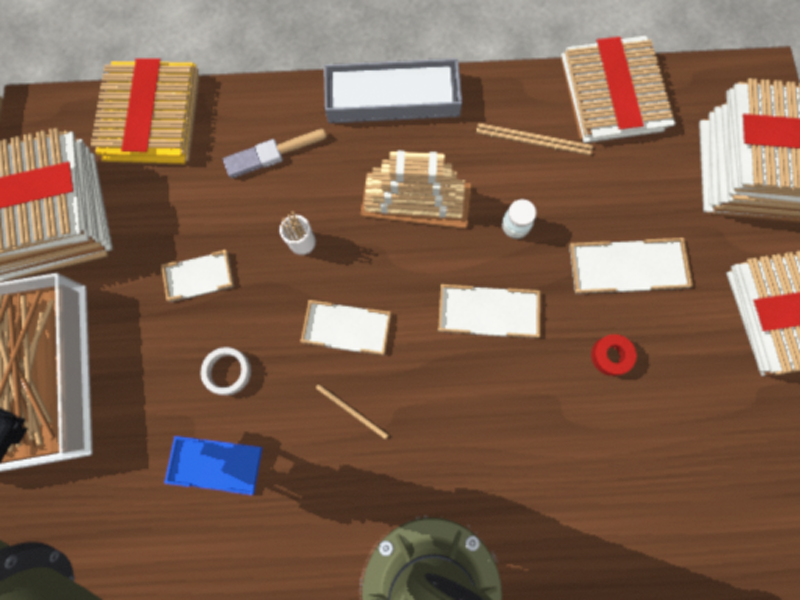

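View pics/side0.png

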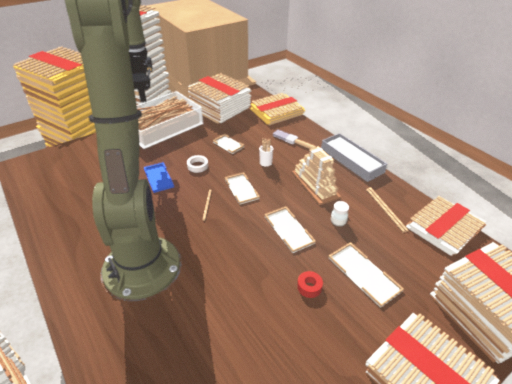

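```bash
cat >> h.py <<'E'
def cloud(cam,d):
    c=calibration(cam);K=np.array(c["intrinsics"]);T=np.array(c["cam_to_world"])
    v,u=np.mgrid[:d.shape[0],:d.shape[1]]
    X=np.stack([(u-K[0,2])/K[0,0]*d,-(v-K[1,2])/K[1,1]*d,-d],-1)
    return X@T[:3,:3].T+T[:3,3]
def rect(P):
    (c,s,a)=cv2.minAreaRect((P*1000).astype(np.float32))
    if s[0]<s[1]: s=s[::-1];a+=90
    return np.round(c,1),np.round(s,1),round((a+90)%180-90,1)
E
python3 - <<'E'
from h import *
S={"top":[(127,177),(222,210),(313,199),(403,170)],"side":[(228,144),(242,188),(290,228),(365,274)]}
for cam in S:
    z=np.load(cam+"0.npz");p,d=z["p"],z["d"];W=cloud(cam,d)
    hsv=cv2.cvtColor(p,cv2.COLOR_RGB2HSV); m=((hsv[...,1]<50)&(hsv[...,2]>150)).astype(np.uint8)
    n,l,st,ce=cv2.connectedComponentsWithStats(m)
    for uv in S[cam]:
        k=l[uv[1],uv[0]]; 
        v,u=np.nonzero(l==k); P=np.array([world(cam,(a,b),z=.004)[:2] for a,b in zip(u,v)])
        print(cam,uv,st[k],rect(P),"zmed",np.median(W[l==k][:,2]).round(4))
    for zt in [.138,.106,.074,.042]:
        q=(abs(W[...,2]-zt)<.005)&(abs(W[...,1])<.13)&(W[...,0]<.85)&(W[...,0]>.5)
        n,l,st,ce=cv2.connectedComponentsWithStats(q.astype(np.uint8)); 
        for k in range(1,n):
            if st[k][4]>25: print(cam,zt,st[k][4],ce[k].round(),rect(W[l==k][:,:2]))
E
```

```text
top (127, 177) [106 163  41  27 831] (array([549. , 392.4]), array([108.3,  70.7]), -78.4) zmed 0.0047
top (222, 210) [ 195  195   53   30 1273] (array([438.1, 123.6]), array([139.7,  78.5]), 77.3) zmed 0.0048Traceback (most recent call last):
  File "<stdin>", line 9, in <module>
  File "h.py", line 4, in world
    c=calibration(cam);K=np.array(c["intrinsics"]);T=np.array(c["cam_to_world"])
ValueError: time passes only in moves, steps and waits
```

```bash
sed -i 's/calibration(cam)/CAL[cam]/' h.py; sed -i '2a import pickle,os\nif not os.path.exists("cal.pkl"): pickle.dump({c:calibration(c) for c in("top","side")},open("cal.pkl","wb"))\nCAL=pickle.load(open("cal.pkl","rb"))' h.py
cat > m.py <<'E'
from h import *
S={"top":[(127,177),(222,210),(313,199),(403,170)],"side":[(228,144),(242,188),(290,228),(365,274)]}
for cam in S:
    z=np.load(cam+"0.npz");p,d=z["p"],z["d"];W=cloud(cam,d)
    hsv=cv2.cvtColor(p,cv2.COLOR_RGB2HSV); m=((hsv[...,1]<50)&(hsv[...,2]>150)).astype(np.uint8)
    n,l,st,ce=cv2.connectedComponentsWithStats(m)
    for uv in S[cam]:
        k=l[uv[1],uv[0]]; 
        v,u=np.nonzero(l==k); P=np.array([world(cam,(a,b),z=.004)[:2] for a,b in zip(u,v)])
        C=np.cov(P.T);w,V=np.linalg.eigh(C);a=np.degrees(np.arctan2(V[1,1],V[0,1]))
        print(cam,uv,st[k],rect(P),"mean",P.mean(0).round(4),"pca",round((a+90)%180-90,1),np.sqrt(w*12).round(4),"zmed",np.median(W[l==k][:,2]).round(4))
    for zt in [.140,.108,.076,.044]:
        q=(abs(W[...,2]-zt)<.006)&(abs(W[...,1])<.13)&(W[...,0]<.85)&(W[...,0]>.5)
        n,l,st,ce=cv2.connectedComponentsWithStats(q.astype(np.uint8)); 
        for k in range(1,n):
            if st[k][4]>25: print(cam,zt,st[k][4],ce[k].round(),rect(W[l==k][:,:2]),np.median(W[l==k][:,2]).round(4))
E
python3 m.py
```

```text
top (127, 177) [106 163  41  27 831] (array([549. , 392.4]), array([108.3,  70.7]), -78.4) mean [0.5494 0.3924] pca -79.3 [0.0664 0.1036] zmed 0.0047
top (222, 210) [ 195  195   53   30 1273] (array([438.1, 123.6]), array([139.7,  78.5]), 77.3) mean [0.4382 0.1232] pca 78.1 [0.0731 0.1354] zmed 0.0048
top (313, 199) [ 283  184   61   31 1665] (array([ 453.6, -135.8]), array([169.9,  86.5]), 86.0) mean [ 0.454  -0.1347] pca 83.1 [0.0803 0.1654] zmed 0.005
top (403, 170) [ 368  154   72   33 1990] (array([ 524.4, -400.7]), array([198.7,  94.2]), -89.5) mean [ 0.5247 -0.4007] pca 89.7 [0.0871 0.1938] zmed 0.0053
top 0.14 514 [266. 104.] (array([683.1, -15. ]), array([90.2, 43.8]), 83.4) 0.1405
top 0.108 324 [266. 114.] (array([678.8, -14.1]), array([120.1,  48.2]), 82.5) 0.1084
top 0.076 357 [261. 121.] (array([676.5, -10. ]), array([149.3,  57.2]), 83.7) 0.0764
top 0.044 365 [267. 127.] (array([673.6, -11. ]), array([179.,  62.]), 82.3) 0.0444
side (228, 144) [217 136  24  15 233] (array([547.4, 395.5]), array([105.3,  76.2]), -80.4) mean [0.5482 0.3951] pca -81.9 [0.0715 0.0988] zmed 0.004
side (242, 188) [228 175  29  26 491] (array([438.1, 127.7]), array([135.4,  80.3]), 78.8) mean [0.4382 0.1256] pca 77.6 [0.0753 0.1306] zmed 0.004
side (290, 228) [268 209  44  41 921] (array([ 453.3, -130.5]), array([167.3,  88.7]), 83.2) mean [ 0.4534 -0.1343] pca 82.9 [0.0815 0.1619] zmed 0.0039
side (365, 274) [ 332  246   68   58 1645] (array([ 523.1, -396.6]), array([199.5,  97.6]), 89.9) mean [ 0.5241 -0.4018] pca 89.7 [0.088  0.1934] zmed 0.0039
side 0.14 196 [320. 155.] (array([678.9, -15.3]), array([91.5, 42.3]), 84.9) 0.1391
side 0.108 145 [319. 165.] (array([665.3, -16.1]), array([124.8,  48.5]), -83.5) 0.1074
side 0.076 172 [316. 173.] (array([655.9, -14.3]), array([156.9,  54.6]), -81.4) 0.0754
side 0.044 204 [317. 183.] (array([669.8, -10.7]), array([182.6,  66.5]), 83.3) 0.0433
```

```bash
cat > go.py <<'E'
# go.py x y z yaw : shift/turn in tool axes from measured pose
from h import *
import sys
from scipy.spatial.transform import Rotation as R
o=get_obs(); x,y,z,w=map(float,sys.argv[1:5])
r=R.from_euler("xyz",o["tool_rot"],degrees=True)
s=r.inv().apply(np.array([x,y,z])-o["tool_pos"]); t=-((w-o["tool_rot"][2]+180)%360-180)
print("t",round(o["time_s"],2),"at",o["tool_pos"].round(4),o["tool_rot"].round(2),"w",round(o["grip_width"],4),"F",o["force"].round(1),"q",o["qpos"].round(0))
print("shift",s.round(4),"turn",round(t,2))
E
python3 go.py .682 -.015 .2 83.4
python3 - <<'E'
from h import *
print(world("top",(190,150),z=.035),world("top",(331,138),z=.035))
p=np.load("top0.npz")["p"]
c=cv2.resize(p[140:240,90:250],(800,500),interpolation=cv2.INTER_CUBIC); save("crop1.png",c)
E
```

```text
t 0.8 at [0.2937 0.5799 0.2226] [179.99   0.   153.14] w 0.087 F [-0.6 -0.5  0.5] q [-62.  18.  -4.  83.   1.  79.  -3.]
shift [-0.6152 -0.3553  0.0226] turn 69.74
[0.6069897  0.20330797 0.035     ] [ 0.62079034 -0.19750844  0.035     ]
```

View pics/crop1.png

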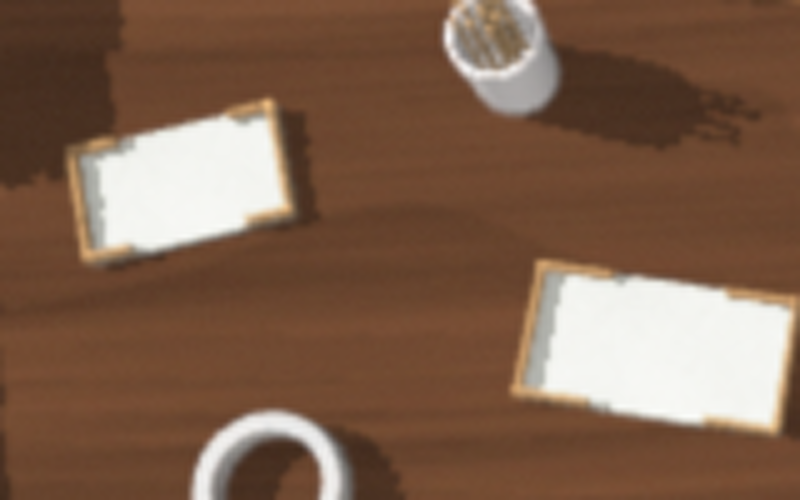

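Views so far: stack at top px (266,115), cup (190,150), jar (331,138), trays 90/120/150/180 at (127,177), (222,210), (313,199), (403,170). Look-alikes for the 120 tray are the white one at (222,210) and the blue one at (136,297). I choose white; the crop confirms a white floor, cardboard rim and gaps.

drive_tool(moves="-0.04 -0.022 0 4 1; -0.08 -0.045 0 8 1; -0.12 -0.07 0 12 1; -0.16 -0.092 0 17 1; -0.2 -0.115 0 22 1; -0.24 -0.14 0 27 1; -0.28 -0.162 0 31 1; -0.308 -0.178 0 35 1", grip_force=20)

```text
time_s: 1.6
tool_pos: [0.49, 0.2783, 0.223]
tool_rot: [179.9, 0.1, 117.8]
force: [1.2, -0.1, 0.3]
grip_width: 0.0872
```

```bash
python3 go.py .682 -.015 .19 83.4
```

```text
t 1.6 at [0.49   0.2783 0.223 ] [1.7994e+02 6.0000e-02 1.1777e+02] w 0.0872 F [ 1.2 -0.1  0.3] q [-43.   8.  11.  96.  -2.  76.  -3.]
shift [-0.3489  0.0331  0.0334] turn 34.37
```

drive_tool(moves="-0.04 0.004 0 4 1; -0.085 0.008 0 8 1; -0.13 0.012 0 12 1; -0.175 0.016 0 17 1; -0.22 0.021 0.01 22 1; -0.265 0.025 0.02 27 1; -0.31 0.03 0.03 31 1; -0.349 0.033 0.033 34.4 1")

```text
time_s: 2.4
tool_pos: [0.6822, -0.0125, 0.1883]
tool_rot: [-179.9, 0.0, 83.5]
force: [0.2, -0.3, 0.4]
grip_width: 0.0871
```

```bash
python3 go.py .682 -.015 .115 83.4
```

```text
t 2.4 at [ 0.6822 -0.0125  0.1883] [-1.7993e+02  5.0000e-02  8.3540e+01] w 0.0871 F [ 0.2 -0.3  0.4] q [-21.  25.  26.  81. -11.  77.  -0.]
shift [-0.0024  0.0002  0.0733] turn 0.14
```

drive_tool(moves="-0.002 0 0.02 0 1; -0.002 0 0.04 0 1; -0.002 0 0.06 0 1; -0.002 0 0.073 0 1; -0.002 0 0.073 0 0.3; -0.002 0 0.073 0 -0.4; -0.002 0 0.073 0 -0.4; -0.002 0 0.073 0 -0.4")

```text
time_s: 3.2
tool_pos: [0.6823, -0.0122, 0.118]
tool_rot: [179.9, -0.0, 83.7]
force: [0.6, 0.4, -0.0]
grip_width: 0.0627
```

```bash
python3 go.py .682 -.015 .22 83.4
```

```text
t 3.2 at [ 0.6823 -0.0122  0.118 ] [ 1.7987e+02 -2.0000e-02  8.3750e+01] w 0.0627 F [ 0.6  0.4 -0. ] q [-20.  27.  26.  86. -12.  69.   1.]
shift [-0.0028  0.0002 -0.102 ] turn 0.35
```

drive_tool(moves="0 0 0.002 0 -0.6; 0 0 0.002 0 -0.6; 0 0 0.002 0 -0.6; 0 0 0.002 0 -0.6; 0 0 0.002 0 -0.6; 0 0 0.002 0 -0.6; 0 0 0.002 0 -0.6; 0 0 0.002 0 -0.6", grip_force=20)

```text
time_s: 4.0
tool_pos: [0.6816, -0.0122, 0.1147]
tool_rot: [180.0, -0.0, 83.7]
force: [-0.4, -1.0, 0.5]
grip_width: 0.0402
```

```bash
python3 go.py .549 .393 .20 101
```

```text
t 4.0 at [ 0.6816 -0.0122  0.1147] [ 1.7999e+02 -1.0000e-02  8.3740e+01] w 0.0402 F [-0.4 -1.   0.5] q [-20.  27.  26.  86. -12.  69.   1.]
shift [ 0.3884 -0.176  -0.0853] turn -17.26
```

drive_tool(moves="0 0 -0.01 0 -0.6; 0 0 -0.03 0 -0.6; 0 0 -0.055 0 -0.6; 0 0 -0.08 0 -0.6; 0.02 -0.01 -0.085 -1 -0.6; 0.05 -0.024 -0.085 -3 -0.6; 0.085 -0.04 -0.085 -5 -0.6; 0.12 -0.055 -0.085 -7 -0.6")

```text
time_s: 4.8
tool_pos: [0.6396, 0.1138, 0.2005]
tool_rot: [179.9, -0.0, 90.8]
force: [0.5, 0.8, -0.3]
grip_width: 0.0397
```

```bash
python3 go.py .5485 .396 .20 101
```

```text
t 4.8 at [0.6396 0.1138 0.2005] [ 1.7994e+02 -2.0000e-02  9.0760e+01] w 0.0397 F [ 0.5  0.8 -0.3] q [-30.  20.  23.  86.  -8.  76.  -6.]
shift [ 0.2833 -0.0874  0.0005] turn -10.24
```

drive_tool(moves="0.035 -0.011 0 -1 -0.6; 0.075 -0.023 0 -2.5 -0.6; 0.115 -0.035 0 -4 -0.6; 0.155 -0.048 0 -6 -0.6; 0.195 -0.06 0 -7.5 -0.6; 0.235 -0.072 0 -9 -0.6; 0.265 -0.082 0 -10.2 -0.6; 0.283 -0.0875 0 -10.2 -0.6")

```text
time_s: 5.6
tool_pos: [0.5468, 0.3986, 0.2]
tool_rot: [-180.0, -0.1, 101.2]
force: [-0.7, 0.1, -1.2]
grip_width: 0.04
```

```bash
python3 go.py .5485 .396 .012 101
```

```text
t 5.6 at [0.5468 0.3986 0.2   ] [-1.7999e+02 -1.0000e-01  1.0118e+02] w 0.04 F [-0.7  0.1 -1.2] q [-49.  22.  14.  81.  -5.  77. -23.]
shift [-0.0032  0.0011  0.188 ] turn 0.18
```

drive_tool(moves="-0.003 0.001 0.03 0 -0.6; -0.003 0.001 0.07 0 -0.6; -0.003 0.001 0.11 0 -0.6; -0.003 0.001 0.14 0 -0.6; -0.003 0.001 0.16 0 -0.6; -0.003 0.001 0.175 0 -0.6; -0.003 0.001 0.183 0 -0.6; -0.003 0.001 0.188 0 -0.6")

```text
time_s: 6.4
tool_pos: [0.551, 0.3918, 0.0116]
tool_rot: [180.0, 0.0, 100.9]
force: [-1.6, -0.3, -0.4]
grip_width: 0.0395
```

```bash
python3 go.py .5485 .396 .0105 101
python3 - <<'E'
from h import *
p,d=read_camera("top"); save("place1.png",cv2.resize(p[110:230,60:220],(800,600)))
E
```

```text
t 6.4 at [0.551  0.3918 0.0116] [1.7996e+02 1.0000e-02 1.0090e+02] w 0.0395 F [-1.6 -0.3 -0.4] q [-47.  31.  13.  91.  -8.  58. -21.]
shift [ 0.0045 -0.0016  0.0011] turn -0.1
```

View pics/place1.png

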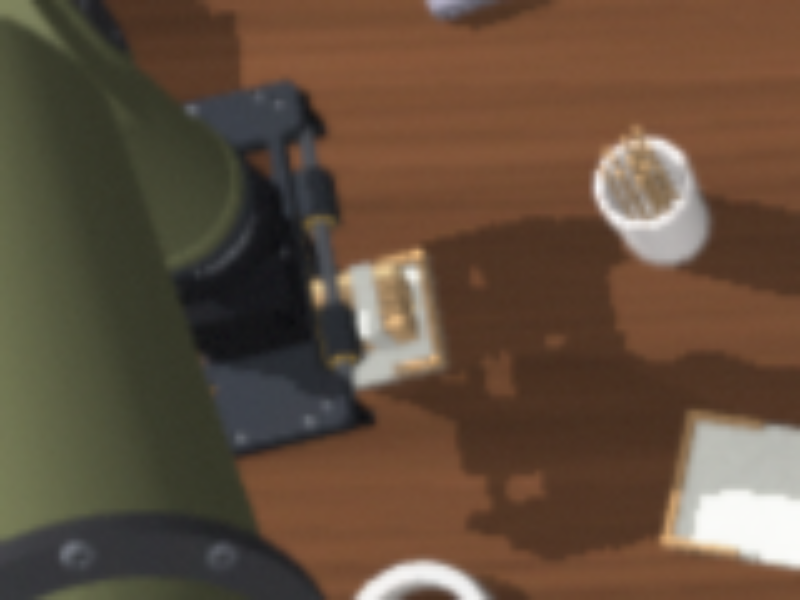

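The bundle end sits inside the tray with an even gap at its edge (crop px 400,310; cup at 650,200 untouched). Settle and release.

drive_tool(moves="0.003 -0.001 0.001 0 -0.6; 0.003 -0.001 0.001 0 -0.6; 0.003 -0.001 0.001 0 0.6; 0.003 -0.001 0.001 0 0.6; 0.003 -0.001 0.001 0 0.6; 0.003 -0.001 0.001 0 0.6; 0.003 -0.001 -0.02 0 0.8; 0.003 -0.001 -0.05 0 1")

```text
time_s: 7.25
tool_pos: [0.5473, 0.3938, 0.0599]
tool_rot: [-179.8, 0.1, 100.9]
force: [0.3, 0.5, -0.6]
grip_width: 0.0779
```

```bash
python3 go.py .679 -.014 .2 82.5
```

```text
t 7.25 at [0.5473 0.3938 0.0599] [-1.7977e+02  1.3000e-01  1.0093e+02] w 0.0779 F [ 0.3  0.5 -0.6] q [-48.  28.  13.  90.  -7.  63. -22.]
shift [-0.4256  0.0514 -0.1393] turn 18.43
```

drive_tool(moves="0 0 -0.04 0 1; 0 0 -0.09 0 1; 0 0 -0.13 0 1; -0.03 0.004 -0.14 2 1; -0.07 0.009 -0.14 4 1; -0.115 0.014 -0.14 6 1; -0.16 0.019 -0.14 8 1; -0.2 0.024 -0.14 10 1")

```text
time_s: 8.05
tool_pos: [0.6107, 0.1994, 0.2013]
tool_rot: [-180.0, 0.0, 90.7]
force: [1.0, -0.8, 0.2]
grip_width: 0.0873
```

```bash
cat > place.py <<'E'
# place.py x y hw : rectangle of the surface ~36 mm above table near x,y seen by the top camera; height range
from h import *
import sys
x,y,hx,hy,zt=map(float,sys.argv[1:6])
for cam in("top","side"):
    p,d=read_camera(cam);W=cloud(cam,d)
    q=(abs(W[...,2]-zt)<.007)&(abs(W[...,0]-x)<hx)&(abs(W[...,1]-y)<hy)&(d>0)
    n,l,st,ce=cv2.connectedComponentsWithStats(q.astype(np.uint8)); k=1+st[1:,4].argmax(); P=W[l==k]
    A=np.c_[P[:,:2]-P[:,:2].mean(0),np.ones(len(P))]; print(cam,len(P),rect(P[:,:2]),"z,tilt",np.linalg.lstsq(A,P[:,2],rcond=None)[0].round(4))
    if len(sys.argv)>6: save(sys.argv[6]+cam+".png",p)
E
python3 place.py .549 .393 .09 .09 .036 p90; python3 go.py .679 -.014 .16 82.5
```

```text
top 18 (array([541.5, 435.7]), array([38.1,  5.4]), 10.0) z,tilt [ 0.1628 -0.9338  0.0362]
side 136 (array([545.9, 393.1]), array([96.8, 43.6]), -79.3) z,tilt [ 0.0041 -0.0025  0.035 ]
t 8.15 at [0.6129 0.1926 0.2017] [179.91   0.29  90.17] w 0.0866 F [0.8 0.5 0.3] q [-37.  18.  21.  87.  -6.  76. -15.]
shift [-0.2066  0.0654  0.0429] turn 7.67
```

drive_tool(moves="-0.04 0.012 0 1.5 1; -0.08 0.025 0 3 1; -0.12 0.038 0 4.5 1; -0.16 0.05 0.01 6 1; -0.19 0.06 0.025 7 1; -0.207 0.065 0.043 7.7 1; -0.207 0.065 0.043 7.7 1; -0.207 0.065 0.043 7.7 1")

```text
time_s: 8.95
tool_pos: [0.678, -0.0008, 0.1576]
tool_rot: [-179.9, -0.1, 83.3]
force: [0.4, 0.7, -0.3]
grip_width: 0.0866
```

```bash
python3 place.py .679 -.014 .1 .1 .108; python3 go.py .679 -.014 .082 82.5
```

```text
top 75 (array([672.8, -68.5]), array([46.5, 11. ]), -4.0) z,tilt [0.033  0.0053 0.1083]
side 310 (array([676.1, -14.6]), array([123.9,  52.4]), 84.1) z,tilt [0.0059 0.0061 0.1071]
t 9.05 at [6.788e-01 5.000e-04 1.591e-01] [ 1.7999e+02 -1.2000e-01  8.3460e+01] w 0.0871 F [0.4 0.1 0.7] q [-22.  25.  26.  84. -11.  73.  -1.]
shift [-0.0146  0.0018  0.077 ] turn 0.96
```

drive_tool(moves="-0.015 0.001 0.015 1 1; -0.015 0.001 0.035 1 1; -0.015 0.001 0.055 1 1; -0.015 0.001 0.07 1 1; -0.015 0.001 0.077 1 1; -0.015 0.001 0.077 1 -0.4; -0.015 0.001 0.077 1 -0.4; -0.015 0.001 0.077 1 -0.4")

```text
time_s: 9.85
tool_pos: [0.6788, -0.0179, 0.0828]
tool_rot: [179.9, -0.0, 82.2]
force: [0.3, -1.4, 0.7]
grip_width: 0.0705
```

drive_tool(moves="-0.0 0 0 0 -0.6; 0 0 0 0 -0.6; 0 0 0 0 -0.6; 0 0 0 0 -0.6; 0 0 0 0 -0.6; 0 0 0 0 -0.6; 0 0 -0.002 0 -0.6; 0 0 -0.01 0 -0.6", grip_force=25)

```text
time_s: 10.65
tool_pos: [0.6769, -0.0178, 0.0904]
tool_rot: [-179.8, 0.0, 82.2]
force: [-1.0, 1.0, -1.9]
grip_width: 0.0478
```

```bash
python3 go.py .438 .1245 .16 78
```

```text
t 10.65 at [ 0.6769 -0.0178  0.0904] [-1.7985e+02  3.0000e-02  8.2240e+01] w 0.0478 F [-1.   1.  -1.9] q [-20.  28.  26.  88. -13.  67.   1.]
shift [ 0.1087 -0.2561 -0.069 ] turn 4.24
```

drive_tool(moves="0 0 -0.03 0 -0.6; 0 0 -0.06 0 -0.6; 0.004 -0.012 -0.08 0 -0.6; 0.016 -0.04 -0.085 1 -0.6; 0.033 -0.08 -0.085 1.5 -0.6; 0.05 -0.12 -0.085 2 -0.6; 0.067 -0.16 -0.085 3 -0.6; 0.082 -0.195 -0.085 4 -0.6")

```text
time_s: 11.45
tool_pos: [0.4939, 0.0907, 0.1768]
tool_rot: [-180.0, -0.0, 78.2]
force: [-0.3, 1.2, -1.5]
grip_width: 0.0476
```

drive_tool(moves="0.01 -0.03 0 0 -0.6; 0.02 -0.05 0 0 -0.6; 0.024 -0.06 0 0 -0.6; 0.024 -0.06 0.02 0 -0.6; 0.024 -0.06 0.04 0 -0.6; 0.024 -0.06 0.04 0 -0.6; 0.024 -0.06 0.04 0 -0.6; 0.024 -0.06 0.04 0 -0.6")

```text
time_s: 12.25
tool_pos: [0.443, 0.1254, 0.1377]
tool_rot: [179.9, -0.1, 78.2]
force: [0.1, -0.8, -1.7]
grip_width: 0.0479
```

```bash
python3 go.py .438 .1215 .012 78; python3 place.py .438 .125 .1 .1 .154
```

```text
t 12.25 at [0.443  0.1254 0.1377] [ 1.7991e+02 -6.0000e-02  7.8200e+01] w 0.0479 F [ 0.1 -0.8 -1.7] q [-39.  -2.  20. 116.   1.  66. -31.]
shift [-0.005  -0.0043  0.1257] turn 0.2
top 3 (array([443.4,  69. ]), array([2.7, 1. ]), 32.7) z,tilt [4.3688 0.8877 0.1549]
side 77 (array([418.2,  93.5]), array([86.1, 35.5]), -60.4) z,tilt [-0.0508 -0.0407  0.1544]
```

drive_tool(moves="-0.005 -0.004 0.02 0 -0.6; -0.005 -0.004 0.05 0 -0.6; -0.005 -0.004 0.08 0 -0.6; -0.005 -0.004 0.1 0 -0.6; -0.005 -0.004 0.115 0 -0.6; -0.005 -0.004 0.123 0 -0.6; -0.005 -0.004 0.126 0 -0.6; -0.005 -0.004 0.126 0 -0.6")

```text
time_s: 13.15
tool_pos: [0.4375, 0.1215, 0.011]
tool_rot: [180.0, -0.0, 78.2]
force: [-0.2, 0.1, -1.3]
grip_width: 0.0476
```

```bash
python3 go.py .438 .1215 .0105 78
```

```text
t 13.15 at [0.4375 0.1215 0.011 ] [ 1.7996e+02 -2.0000e-02  7.8240e+01] w 0.0476 F [-0.2  0.1 -1.3] q [-38.   8.  20. 123.  -4.  49. -27.]
shift [0.0001 0.0005 0.0005] turn 0.24
```

drive_tool(moves="0 0 0.001 0 -0.6; 0 0 0.001 0 0.6; 0 0 0.001 0 0.6; 0 0 0.001 0 0.6; 0 0 0.001 0 0.6; 0 0 -0.015 0 0.8; 0 0 -0.05 0 1; 0 0 -0.09 0 1")

```text
time_s: 13.95
tool_pos: [0.4358, 0.1208, 0.1006]
tool_rot: [-179.9, 0.1, 78.2]
force: [0.7, -0.2, -0.3]
grip_width: 0.0835
```

drive_tool(moves="0 0 -0.04 0 1; 0 0.02 -0.06 0 1; -0.02 0.06 -0.06 -1 1; -0.04 0.1 -0.06 -2 1; -0.06 0.145 -0.06 -3 1; -0.08 0.19 -0.06 -4 1; -0.08 0.19 -0.06 -4 1; -0.08 0.19 -0.06 -4 1")

```text
time_s: 14.75
tool_pos: [0.6067, 0.0032, 0.1596]
tool_rot: [-179.9, 0.1, 82.1]
force: [-0.2, 0.1, -0.2]
grip_width: 0.0873
```

```bash
python3 place.py .438 .124 .09 .09 .036; python3 place.py .6765 -.01 .1 .1 .076; python3 go.py .6765 -.011 .05 83.7
```

```text
top 251 (array([447.2, 164.8]), array([48.6, 38.8]), -6.9) z,tilt [0.015  0.0003 0.0362]
side 307 (array([436.6, 125.6]), array([124.3,  49.1]), 78.4) z,tilt [0.0075 0.0044 0.0348]
top 42 (array([669.8, -81.2]), array([55.3,  6. ]), -4.2) z,tilt [0.0202 0.1657 0.0762]
side 424 (array([672.7, -11.8]), array([155.8,  57.9]), 83.9) z,tilt [0.0068 0.0011 0.0751]
t 14.95 at [0.606  0.006  0.1609] [-1.7999e+02 -8.0000e-02  8.2360e+01] w 0.087 F [-0.9  0.5 -1.2] q [-27.  16.  29.  95.  -8.  71.  -4.]
shift [-0.0076  0.0722  0.1109] turn -1.34
```

drive_tool(moves="-0.004 0.03 0 -1 1; -0.008 0.06 0 -1.3 1; -0.008 0.072 0.01 -1.3 1; -0.008 0.072 0.04 -1.3 1; -0.008 0.072 0.07 -1.3 1; -0.008 0.072 0.095 -1.3 1; -0.008 0.072 0.109 -1.3 1; -0.008 0.072 0.109 -1.3 1")

```text
time_s: 15.75
tool_pos: [0.6751, -0.0121, 0.0499]
tool_rot: [-179.8, -0.0, 83.6]
force: [-0.5, -0.5, 0.1]
grip_width: 0.0875
```

drive_tool(moves="0 0 0 0 -0.2; 0 0 0 0 -0.4; 0 0 0 0 -0.4; 0 0 0 0 -0.4; 0 0 0 0 -0.4; 0 0 0 0 -0.4; 0 0 0 0 -0.4; 0 0 0 0 -0.4", grip_force=30)

```text
time_s: 16.55
tool_pos: [0.6771, -0.0133, 0.0522]
tool_rot: [180.0, -0.0, 83.5]
force: [-2.5, 0.1, 4.9]
grip_width: 0.0559
```

```bash
python3 go.py .4537 -.1345 .16 83
```

```text
t 16.55 at [ 0.6771 -0.0133  0.0522] [ 1.7998e+02 -2.0000e-02  8.3540e+01] w 0.0559 F [-2.5  0.1  4.9] q [-22.  31.  27.  90. -15.  63.   3.]
shift [-0.1456 -0.2084 -0.1079] turn 0.54
```

drive_tool(moves="0 0 -0.01 0 -0.6; 0 0 -0.04 0 -0.6; 0 0 -0.08 0 -0.6; -0.01 -0.01 -0.105 0 -0.6; -0.03 -0.04 -0.11 0 -0.6; -0.055 -0.078 -0.11 0 -0.6; -0.08 -0.115 -0.11 0 -0.6; -0.1 -0.145 -0.11 0.5 -0.6")

```text
time_s: 17.35
tool_pos: [0.5193, -0.098, 0.1613]
tool_rot: [-180.0, 0.0, 83.0]
force: [0.5, -0.4, -0.4]
grip_width: 0.056
```

drive_tool(moves="-0.02 -0.03 0 0 -0.6; -0.035 -0.05 0 0 -0.6; -0.047 -0.063 0 0 -0.6; -0.047 -0.063 0.02 0 -0.6; -0.047 -0.063 0.05 0 -0.6; -0.047 -0.063 0.06 0 -0.6; -0.047 -0.063 0.06 0 -0.6; -0.047 -0.063 0.06 0 -0.6")

```text
time_s: 18.15
tool_pos: [0.454, -0.1356, 0.1023]
tool_rot: [180.0, 0.0, 83.0]
force: [-0.3, -0.5, -1.2]
grip_width: 0.0562
```

```bash
python3 go.py .4537 -.1365 .012 83;  python3 - <<'E'
from h import *
p,d=read_camera("side"); save("place3.png",cv2.resize(p[140:290,200:400],(800,600)))
E
```

```text
t 18.15 at [ 0.454  -0.1356  0.1023] [1.7995e+02 2.0000e-02 8.3040e+01] w 0.0562 F [-0.3 -0.5 -1.2] q [-21.   2.  35. 117.  -1.  61.   8.]
shift [-0.0009 -0.0003  0.0903] turn 0.04
```

View pics/place3.png

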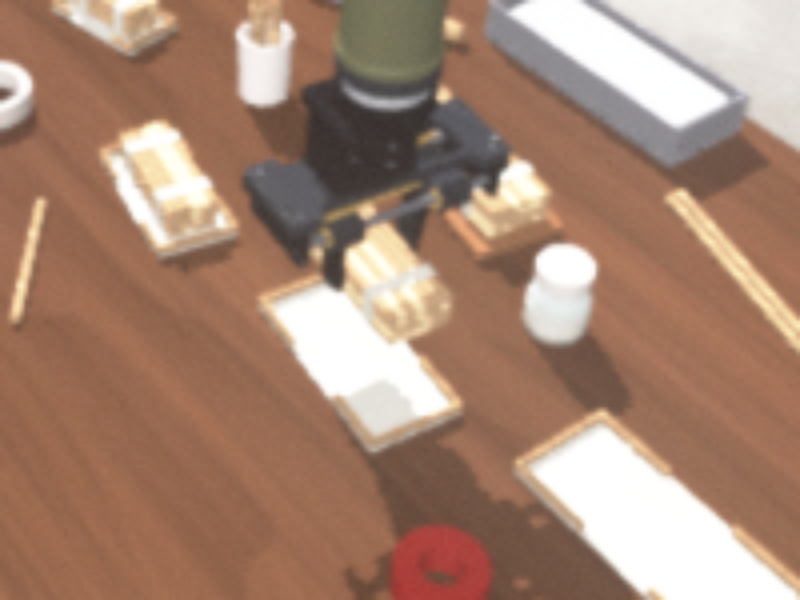

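The 150 bundle is held level above its tray (crop px 390,290), the 120 lies in its tray (165,190), and the cup and jar are upright. Lower it.

drive_tool(moves="-0.001 0 0.02 0 -0.6; -0.001 0 0.04 0 -0.6; -0.001 0 0.06 0 -0.6; -0.001 0 0.075 0 -0.6; -0.001 0 0.085 0 -0.6; -0.001 0 0.09 0 -0.6; -0.001 0 0.09 0 -0.6; -0.001 0 0.09 0 -0.6")

```text
time_s: 19.0
tool_pos: [0.4543, -0.1365, 0.0123]
tool_rot: [179.9, -0.0, 83.0]
force: [0.0, 0.3, -0.9]
grip_width: 0.0559
```

```bash
python3 go.py .4537 -.1365 .0105 83
```

```text
t 19.0 at [ 0.4543 -0.1365  0.0123] [ 1.799e+02 -1.000e-02  8.304e+01] w 0.0559 F [ 0.   0.3 -0.9] q [-19.  11.  35. 121.  -8.  50.  14.]
shift [-0.     -0.0006  0.0018] turn 0.04
```

drive_tool(moves="0 0 0.002 0 -0.6; 0 0 0.002 0 0.8; 0 0 0.002 0 0.8; 0 0 0.002 0 0.8; 0 0 0.002 0 0.8; 0 0 -0.015 0 1; 0 0 -0.05 0 1; 0 0 -0.09 0 1")

```text
time_s: 19.8
tool_pos: [0.452, -0.1363, 0.1015]
tool_rot: [-179.8, 0.0, 83.0]
force: [0.1, 0.3, -0.3]
grip_width: 0.0862
```

drive_tool(moves="0 0 -0.04 0 1; 0 0.02 -0.04 0 1; 0.03 0.06 -0.04 0 1; 0.06 0.1 -0.04 0 1; 0.09 0.14 -0.04 0 1; 0.11 0.17 -0.04 0.5 1; 0.11 0.17 -0.04 0.5 1; 0.11 0.17 -0.04 0.5 1")

```text
time_s: 20.6
tool_pos: [0.6351, -0.0476, 0.1405]
tool_rot: [-179.9, 0.1, 82.6]
force: [-0.2, -1.0, -0.0]
grip_width: 0.0872
```

```bash
python3 place.py .4537 -.1345 .1 .1 .036; python3 place.py .6735 -.011 .1 .11 .044; python3 go.py .6735 -.011 .02 82.5
```

```text
top 800 (array([ 453.9, -153.9]), array([109.1,  57.2]), 82.6) z,tilt [ 0.002  -0.004   0.0363]
side 617 (array([ 452.5, -133.4]), array([151.9,  58.7]), 82.6) z,tilt [0.0037 0.0015 0.0349]
top 139 (array([685.2,  68.6]), array([64.6, 20. ]), -14.7) z,tilt [ 0.016  -0.0341  0.0441]
side 546 (array([672.8, -12.3]), array([184.4,  69.6]), 83.2) z,tilt [0.0074 0.002  0.0431]
t 20.8 at [ 0.6344 -0.0492  0.1419] [ 1.800e+02 -1.000e-02  8.242e+01] w 0.0871 F [ 0.3 -0.1 -0.7] q [-24.  21.  33.  92. -12.  70.   4.]
shift [0.043  0.0337 0.1219] turn -0.08
```

drive_tool(moves="0.02 0.016 0 0 1; 0.043 0.034 0 0 1; 0.043 0.034 0.02 0 1; 0.043 0.034 0.05 0 1; 0.043 0.034 0.08 0 1; 0.043 0.034 0.105 0 1; 0.043 0.034 0.121 0 1; 0.043 0.034 0.121 0 1")

```text
time_s: 21.6
tool_pos: [0.6725, -0.01, 0.0185]
tool_rot: [-179.8, 0.0, 82.5]
force: [0.7, 0.4, 0.3]
grip_width: 0.0873
```

drive_tool(moves="0 0 0 0 0; 0 0 0 0 -0.2; 0 0 0 0 -0.2; 0 0 0 0 -0.2; 0 0 0 0 -0.2; 0 0 0 0 -0.2; 0 0 0 0 -0.2; 0 0 0 0 -0.2", grip_force=40)

```text
time_s: 22.4
tool_pos: [0.6753, -0.0095, 0.0218]
tool_rot: [179.9, -0.0, 82.5]
force: [-1.2, 0.0, 6.3]
grip_width: 0.0638
```

```bash
python3 go.py .5245 -.401 .16 89.8
```

```text
t 22.4 at [ 0.6753 -0.0095  0.0218] [ 1.7993e+02 -3.0000e-02  8.2540e+01] w 0.0638 F [-1.2  0.   6.3] q [-23.  33.  29.  92. -18.  60.   3.]
shift [-0.4077 -0.0985 -0.1385] turn -7.26
```

drive_tool(moves="0 0 -0.01 0 -0.5; 0 0 -0.03 0 -0.5; 0 0 -0.06 0 -0.5; 0 0 -0.1 0 -0.5; 0 0 -0.135 0 -0.5; -0.02 -0.005 -0.14 0 -0.5; -0.055 -0.013 -0.14 -1 -0.5; -0.095 -0.023 -0.14 -2 -0.5")

```text
time_s: 23.2
tool_pos: [0.6387, -0.1009, 0.1599]
tool_rot: [-180.0, -0.0, 84.7]
force: [0.3, -0.6, -2.4]
grip_width: 0.0636
```

drive_tool(moves="-0.04 -0.008 0 0 -0.5; -0.08 -0.018 0 -1 -0.5; -0.12 -0.028 0 -2 -0.5; -0.16 -0.04 0 -3 -0.5; -0.2 -0.05 0 -4 -0.5; -0.235 -0.06 0 -5 -0.5; -0.255 -0.064 0 -5.2 -0.5; -0.255 -0.064 0 -5.2 -0.5")

```text
time_s: 24.0
tool_pos: [0.5471, -0.3541, 0.1598]
tool_rot: [-179.8, 0.1, 89.3]
force: [-0.7, -1.2, -2.2]
grip_width: 0.0636
```

```bash
python3 go.py .5245 -.399 .08 89.8
```

```text
t 24.0 at [ 0.5471 -0.3541  0.1598] [-1.7983e+02  1.4000e-01  8.9270e+01] w 0.0636 F [-0.7 -1.2 -2.2] q [  2.  24.  38.  89. -15.  73.  41.]
shift [-0.045  -0.0218  0.0799] turn -0.53
```

drive_tool(moves="-0.02 -0.01 0 0 -0.5; -0.04 -0.02 0 -0.5 -0.5; -0.045 -0.022 0.01 -0.5 -0.5; -0.045 -0.022 0.03 -0.5 -0.5; -0.045 -0.022 0.055 -0.5 -0.5; -0.045 -0.022 0.07 -0.5 -0.5; -0.045 -0.022 0.07 -0.5 -0.5; -0.045 -0.022 0.07 -0.5 -0.5")

```text
time_s: 24.8
tool_pos: [0.5297, -0.3929, 0.0904]
tool_rot: [-180.0, -0.0, 90.3]
force: [-0.0, 0.3, -1.3]
grip_width: 0.0639
```

```bash
python3 go.py .5245 -.399 .013 89.8;  python3 - <<'E'
from h import *
p,d=read_camera("side"); save("place4.png",cv2.resize(p[170:320,290:490],(800,600)))
E
```

```text
t 24.8 at [ 0.5297 -0.3929  0.0904] [-1.7998e+02 -2.0000e-02  9.0280e+01] w 0.0639 F [-0.   0.3 -1.3] q [  6.  28.  37.  92. -18.  66.  47.]
shift [-0.0061 -0.0052  0.0774] turn 0.48
```

View pics/place4.png

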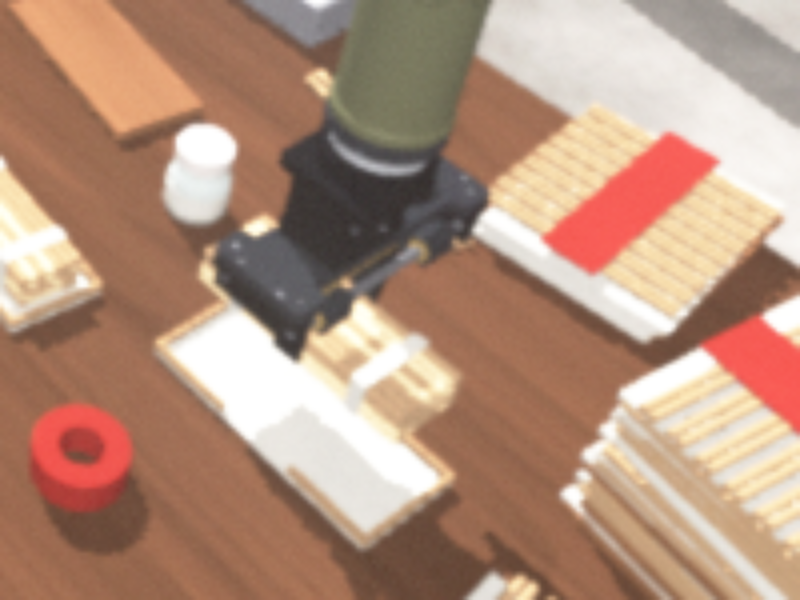

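The 180 is held level over its tray (crop px 370,350), the jar is upright at (200,170), and nothing is under the gripper body. Lower it.

drive_tool(moves="-0.006 -0.005 0.01 0.5 -0.5; -0.006 -0.005 0.03 0.5 -0.5; -0.006 -0.005 0.05 0.5 -0.5; -0.006 -0.005 0.065 0.5 -0.5; -0.006 -0.005 0.073 0.5 -0.5; -0.006 -0.005 0.077 0.5 -0.5; -0.006 -0.005 0.077 0.5 -0.5; -0.006 -0.005 0.077 0.5 -0.5")

```text
time_s: 25.65
tool_pos: [0.525, -0.4001, 0.0143]
tool_rot: [179.9, 0.1, 89.7]
force: [0.2, -0.5, -1.7]
grip_width: 0.0636
```

```bash
python3 go.py .5245 -.399 .012 89.8
```

```text
t 25.65 at [ 0.525  -0.4001  0.0143] [1.7991e+02 6.0000e-02 8.9740e+01] w 0.0636 F [ 0.2 -0.5 -1.7] q [  9.  33.  35.  95. -21.  59.  50.]
shift [ 0.0011 -0.0005  0.0023] turn -0.06
```

drive_tool(moves="0 0 0.002 0 -0.5; 0 0 0.002 0 -0.5; 0 0 0.002 0 1; 0 0 0.002 0 1; 0 0 0.002 0 1; 0 0 0.002 0 1; 0 0 -0.015 0 1; 0 0 -0.05 0 1")

```text
time_s: 26.45
tool_pos: [0.5227, -0.3979, 0.062]
tool_rot: [-179.7, -0.2, 89.7]
force: [0.5, 0.2, 1.0]
grip_width: 0.0869
```

drive_tool(moves="0 0 -0.05 0 1; 0 0 -0.1 0 1; 0 0 -0.14 0 1; 0.02 0.01 -0.14 0 1; 0.06 0.03 -0.14 0 1; 0.1 0.05 -0.14 0 1; 0.14 0.06 -0.14 0 1; 0.18 0.06 -0.14 0 1")

```text
time_s: 27.25
tool_pos: [0.5866, -0.2176, 0.2047]
tool_rot: [179.9, 0.0, 89.8]
force: [0.5, 0.2, 0.2]
grip_width: 0.0869
```

drive_tool(moves="0.02 0.01 0 0 1; 0.06 0.02 0 0 1; 0.08 0.02 0 0 1; 0.08 0.02 0 0 1; 0.08 0.02 0 0 1; 0.08 0.02 0 0 1; 0.08 0.02 0 0 1; 0.08 0.02 0 0 1")

```text
time_s: 28.05
tool_pos: [0.6053, -0.1413, 0.2037]
tool_rot: [180.0, 0.0, 89.6]
force: [0.5, -0.5, 0.3]
grip_width: 0.0873
```

```bash
for a in ".549 .393 .1 .1" ".438 .124 .09 .09" ".4537 -.1345 .1 .1" ".5245 -.401 .1 .12"; do python3 place.py $a .036 end; done; python3 go.py .6 0 .2 90
```

```text
top 475 (array([550.7, 392.9]), array([91.6, 41.2]), -78.5) z,tilt [0.0335 0.0056 0.036 ]
side 137 (array([547.8, 394. ]), array([94.4, 46.1]), -80.6) z,tilt [0.0021 0.0005 0.0348]
top 772 (array([440.8, 124.5]), array([120.1,  49.6]), 78.5) z,tilt [ 0.0002 -0.0011  0.0362]
side 308 (array([436.6, 124.6]), array([122.7,  49.2]), 78.7) z,tilt [0.0138 0.0028 0.0349]
top 1443 (array([ 526.7, -401.8]), array([181.9,  65.6]), 89.5) z,tilt [-0.0005 -0.0023  0.0364]
side 1163 (array([ 523.3, -401.7]), array([180.8,  68.7]), 89.7) z,tilt [ 0.0019 -0.0019  0.035 ]
t 28.4 at [ 0.6055 -0.1399  0.2035] [-179.99    0.     89.74] w 0.0869 F [ 0.3 -0.   0.3] q [-17.  17.  34.  90. -10.  76.  18.]
shift [ 0.1398 -0.0062  0.0035] turn -0.26Traceback (most recent call last):
  File "place.py", line 8, in <module>
    n,l,st,ce=cv2.connectedComponentsWithStats(q.astype(np.uint8)); k=1+st[1:,4].argmax(); P=W[l==k]
                                                                        ~~~~~~~~~~~~~~~^^
ValueError: attempt to get argmax of an empty sequence
```

View pics/endside.png

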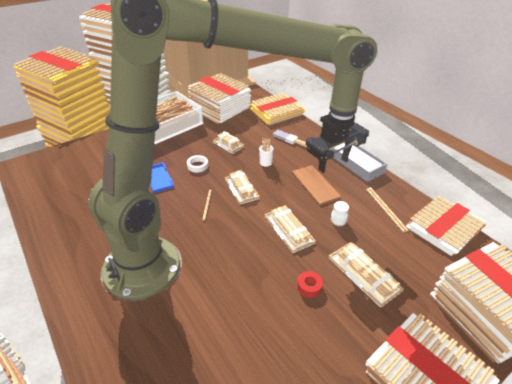

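View pics/endtop.png

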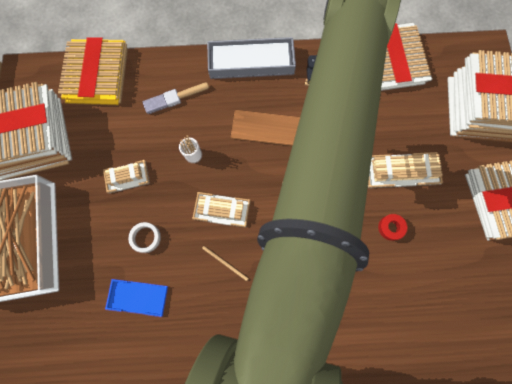

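All four are in their trays in the side view at (228,144), (242,186), (290,228) and (365,272). Cup (266,157) and jar (340,212) are standing, and the arm is clear. The check on the 150 failed only because the arm hid it from the top camera; it was measured just after its release.

```bash
python3 -c "
from cell import *
print(sign_off())"
```

```text
the job is handed in; nothing more can be done
None
```

All four bundles came off the stack from the top down (90, 120, 150, 180 mm). Each was gripped across its width and laid in its own white-floored tray. The blue look-alike was left alone, and the job was handed in at about 28 s of the 120 s allowed.

**Last checks:** For the 90, 120 and 180 bundles, each of the two cameras put the centre within about 4 mm of the measured tray centre. Their tops were at 35–36 mm, as expected for lying on the tray floor. They lay flat by most of the tilt fits; one top-camera fit for the 90 read about 0.03, still under the 0.06 rad limit. The cup and jar stood where they were in the last pictures, and the gripper was open and clear at z = 0.20 m.

**Failed check:** The final re-measurement of the 150 bundle did not work because the arm hid it from the top camera. Just after its release, the side camera had put its centre within about 2 mm of its tray's centre, flat at 35 mm. The last side picture still shows it in its tray.

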